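# Dispense one spacer disc and nudge it onto the pad

## Robot

A 6-joint arm with a two-finger parallel gripper is mounted at the origin on the work surface; the furniture and walls round the work are solid. World frame = base frame: x ahead of the robot, y to its left, z up, the work surface at z = 0. Lengths are in m, angles in rad, forces in N, time in s.
With the tool pointing down it reaches from about 0.25 to 0.775 m from the base axis. Payload 4 kg.
Tool frame: the origin (TCP) lies at the very end of the fingers, on their centre line; the grasp point (between the pads) lies 19 mm behind it; z points along the fingers, y is the line along which they close (so a half turn about z gives the same grasp; the last joint's range is limited). The gripper opens to 94 mm and grips with 3 to 60 N. Pads are 16 mm wide; open, the fingers measure 119 mm over their backs; the gripper's body (75 mm by 177 mm) begins 78 mm behind the grasp point.
Start: joints at [0.999, 0.087, 1.371, -0, 1.684, -0.103], TCP at [0.249, 0.491, 0.206] pointing down, gripper open.
Joint ranges: [-3.1, 3.1], [-0.76, 2.03], [0.27, 2.55], [-1.08, 4.22], [0.17, 2.65], [-2.57, 2.57]. Speed limits (rad/s): [2.79, 2.79, 3.14, 3.14, 3.14, 3.14].

## Interface

Orientations are given as [roll, pitch, yaw] about the fixed x, y, z axes, in that order (R = Rz(yaw) Ry(pitch) Rx(roll)).
In Python, from bench import robot, vision gives the robot as it stands.
- The arm moves only by the shell command python3 -m crank 'ROWS'. ROWS is JSON, a list of rows, each a list of 3 entries, a list of its own where there are three numbers: the closure, from 0 (fully open) to 1 (shut), then the shift along the tool's x, y, z in m, then the turn, a rotation vector about the tool's x, y, z in degrees. A call has 1 to 8 rows; each row shifts and turns the commanded pose from where the row before left it, along the tool's axes as they then stand; what a row does not reach is not made up. A row lasts 1/10 s, in which the tool goes at most 50 mm and 8.59 degrees, less where a joint would pass 70% of its speed; a pose out of reach is approached as far as the arm can. A call with a gripper value outside its range is refused whole. The fingers move at their own pace and stop on an object; the grip force is fixed at half the most. Time passes only in rows, so rows that do not move let the fingers close. It gives the time, the measured TCP pose, the force, the opening and the grip force at its end, in the units of the state.
- robot.get_obs(): the state, without advancing time (a new reading comes with each control period).
- vision.snapshot(name): name is "side" or "top"; returns a dict with "color" (420x560x3 uint8, red, green, blue), "z_map" (420x560 float32, m along the optical axis (not along the pixel's ray), 0 where there is no reading), "fx", "fy", "cx", "cy" (pixels), "dist" ([k1, k2, p1, p2, k3] as OpenCV has them; the pictures are not rectified), "R" (3x3) and "t" (3): a world point X has camera coordinates R X + t. Camera axes: x right, y down, z forward; pixel columns grow to the right and rows downward; lengths in m; the calibration is good to about 2 mm. A picture is of the moment at which its call begins.
- robot.close_job(): hands the job in; it is judged then, once.
The state is a dict: "time": time; "joint_positions": joint angles; "qvel": joint speeds; "joint_torque": joint torques, N m; "tool_pos": TCP position; "ee_rot": TCP orientation; "wrist_force": force on the tool from outside, world axes, zero at the start; "wrist_torque": the same for the moment, N m; "width": finger opening in m; "finger_force": force on a finger pad.
Only numpy, scipy, OpenCV 4.12 (cv2) and the standard library are available. Lean on these libraries where they do the work, as an engineer would, in place of code of your own. Each camera call takes 0.05 s, during which the arm holds its last target. There are 200 camera calls.

## Task

Press the red plunger of the disc dispenser all the way down once and let it come back up, so that one orange disc is ejected into the channel in front. Then push that disc sideways along the channel with the fingertips until it sits on the blue pad at the channel's free end. Do not lift any disc, do not dispense a second one, and leave the disc parked at the other end and the things lying round the dispenser where they are.

Things in the scene. Friction and masses are not known exactly. Their poses are not given: they have to be found in the camera images.
- dispenser: fixed grey and aluminium disc dispenser; origin on the worktop (z = 0) under the magazine's axis, -x side to the robot, y along the channel. All discs lie on its 8 mm thick base. Magazine: square aluminium tube, outside x, y -25.5 to 25.5 mm, top at z 58 mm, holds three stacked discs, open at its bottom front. Plunger housing behind it: x 58 to 102, y -25 to 25 mm, top at z 65 mm
- channel (a point): middle of the channel in front of the magazine (dispenser x -52, y 0, z 8 mm, on the deck); an ejected disc lies within some mm of it. The channel is 43 mm wide between rails whose tops are 6 mm above the deck; it runs along the dispenser's y to end stops with inner faces 137 mm either side, 14 mm above the deck. Its ends, 115 mm either side, hold the blue pad and the parked disc
- plunger (a joint): travel of the red plunger, m: 0 up, 0.027 fully down. A spring returns it: about 3 N at the top, 9 N at the bottom, a few newtons more while it moves a disc. It drives a slide under the magazine that advances twice as far (54 mm) and pushes out the lowest disc; on the way back up the slide lets the next disc drop down
- plunger_top (a point): centre of the top face of the plunger's round red cap (32 mm diameter, 12 mm thick). At x = +80 mm, y = 0 of the dispenser; 106 mm above the worktop when up, 79 mm when fully down
- disc_0: orange plastic spacer disc, 40 mm diameter, 18 mm thick, about 40 g, lying flat; origin at the centre of its underside, z up through its axis; lowest in the magazine, the one that is ejected (8 mm above the worktop, and stays at that height in the channel)
- disc_1: orange plastic spacer disc, 40 mm diameter, 18 mm thick, about 40 g, lying flat; origin at the centre of its underside, z up through its axis; second in the magazine; must stay in the magazine
- disc_2: orange plastic spacer disc, 40 mm diameter, 18 mm thick, about 40 g, lying flat; origin at the centre of its underside, z up through its axis; third (top) in the magazine; must stay in the magazine
- parked_disc: orange plastic spacer disc, 40 mm diameter, 18 mm thick, about 40 g, lying flat; origin at the centre of its underside, z up through its axis; already parked in one end of the channel; leave it
- blue_pad: thin blue square, 41 mm, flat on the deck at the free end of the channel; origin at its centre, 8 mm above the worktop. It varies which end it marks. A disc pushed against the end stop is 2 mm past its centre
- flat_cell: round bolted stainless test cell, 68 mm diameter, 29 mm high, loose bystander; origin at the centre of its underside
- battery: blue and white battery pack with red leads, 34x115x22 mm, loose bystander; origin at the centre of its underside
- block: milled aluminium block, 35x50x31 mm, loose bystander; origin at the centre of its underside
Mind the look-alikes: they are no part of the job. What is shaped like the disc_2 but purple is not meant.

How it is judged:
On the way, in this order (a step that is already met when the one before it is completed fails the run):
1. the plunger is pressed fully down (at least 24 of its 27 mm) (value of joint plunger above 0.024 m), for 0.05 s.
2. the plunger is back up and the lowest disc lies in the channel in front of the magazine (value of joint plunger below 0.004 m and x of disc_0 in the frame of dispenser below -0.043 m and z of disc_0 in the frame of dispenser below 0.012 m and y of disc_0 in the frame of dispenser between -0.03 and 0.03 m), for 0.2 s.
At the end, for the whole second after the job is handed in: The ejected disc lies flat and at rest in the channel with its centre within 12 mm of the blue pad's centre, the plunger is up, the two other discs are still in the magazine, the parked disc is within 12 mm and the bystanders within 20 mm of where they started (horizontal distance between disc_0 and blue_pad below 0.012 m and z of disc_0 in the frame of dispenser below 0.011 m and angle between disc_0's own z axis and vertical below 0.1 rad and linear speed of disc_0 below 0.01 m/s and value of joint plunger below 0.004 m and x of each of disc_1, disc_2 in the frame of dispenser above -0.02 m and distance of parked_disc from where it was at the start of the episode below 0.012 m and distance of each of flat_cell, battery, block from where it was at the start of the episode below 0.02 m); the robot touches nothing.
It fails at once if a disc is lifted (more than 10 mm above its height at the start) (height (world z) of any of disc_0, parked_disc above 0.018 m or height (world z) of disc_1 above 0.036 m or height (world z) of disc_2 above 0.054 m).
It fails at once if a second disc is dispensed (x of any of disc_1, disc_2 in the frame of dispenser below -0.025 m).
It fails at once if the parked disc is moved by more than 12 mm (distance of parked_disc from where it was at the start of the episode above 0.012 m).
It fails at once if a bystander is moved by more than 20 mm (distance of any of flat_cell, battery, block from where it was at the start of the episode above 0.02 m).
It also fails if it takes over 45 s, if anything falls off the work surface, if the arm or the gripper's body presses on something with over 40 N, if the wrist force passes 120 N, or if a joint passes its speed limit or range.

## Working session

There is one attempt and no reset: what is moved stays moved. The work goes in short steps, Python scripts to look and compute and a shell command to move; the robot and the scene stay as the last step left them, time stands still between calls to the robot, and variables do not carry over. Pictures are saved under pics/ and viewed, at most 10 in all, crops included, and the job is handed in when it is done.

```bash
ls; mkdir -p pics; python3 - <<'E'
from bench import robot, vision
import cv2,numpy as np
o=robot.get_obs();print(o)
for n in("top","side"):
    s=vision.snapshot(n);np.save(f"pics/{n}0.npy",s,allow_pickle=True)
    cv2.imwrite(f"pics/{n}0.png",s["color"][:,:,::-1])
    print(n,s["fx"],s["cx"],s["dist"],-s["R"].T@s["t"],s["R"])
E
```

```text
pics
{'time': 0.0, 'joint_positions': array([ 9.98917987e-01,  8.79400954e-02,  1.37223317e+00,  2.87240459e-05,
        1.68358355e+00, -1.03090656e-01]), 'qvel': array([-3.38508808e-03, -2.05451716e-04, -5.61630992e-04, -1.85755459e-04,
        7.15780158e-04,  9.94397934e-06]), 'joint_torque': array([-9.79897304e-04, -3.40186644e+01, -3.02425110e+01,  7.15620769e-02,
        3.30560503e-02, -1.63175068e-04]), 'tool_pos': array([0.24819031, 0.49021363, 0.20432301]), 'ee_rot': array([-3.13944292e+00, -2.51106682e-04,  2.67280790e+00]), 'wrist_force': array([ 0.136546  , -0.10511919, -0.21587288]), 'wrist_torque': array([-0.01218292, -0.0458183 ,  0.01814522]), 'finger_force': 0.0, 'width': 0.09428039670124876}
top 505.48218436608886 285.8960572791302 [-0.19080509  0.          0.          0.          0.        ] [ 0.44371818 -0.14832727  0.9149546 ] [[-0.00631757 -0.99968352 -0.02435056]
 [-0.98065832  0.01095744 -0.19542054]
 [ 0.19562552  0.02264499 -0.98041719]]
side 545.6537042145767 278.80094234406636 [-0.213139  0.        0.        0.        0.      ] [0.40778786 0.6849786  0.52756776] [[-0.97876156 -0.20352657 -0.0245507 ]
 [-0.07177332  0.45238708 -0.88892886]
 [ 0.19202706 -0.86828732 -0.45738686]]
```

View pics/top0.png

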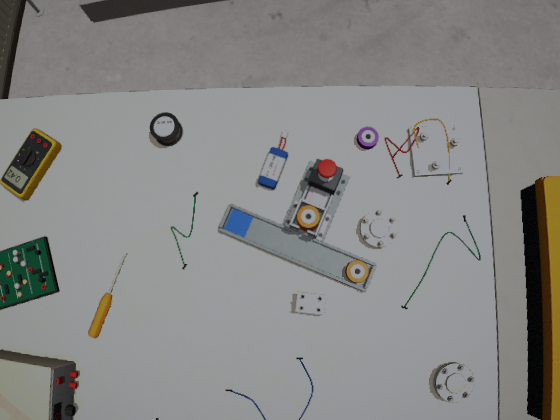

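View pics/side0.png

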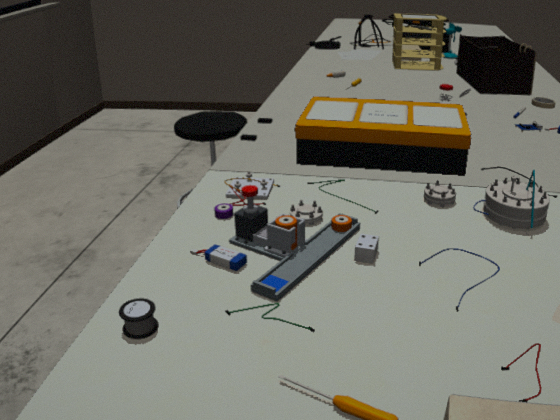

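The top view shows the red plunger cap at (327,168), the magazine with the top orange disc at (309,216), the blue pad at (238,221) and the parked disc at (357,271). The side view has the cap at (250,190), magazine disc at (286,221), pad at (273,283) and parked disc at (341,222). Candidates for disc_2 are the orange disc in the magazine (309,216), the orange parked disc (357,271) and the purple one (367,137). The magazine disc is the one meant, since it is orange and inside the tube. Next I'll measure the points and make one crop to confirm.

```bash
cat > h.py <<'E'
import cv2,numpy as np
def K(s): return np.array([[s["fx"],0,s["cx"]],[0,s["fy"],s["cy"]],[0,0,1.]])
def ray(s,p):
    u=cv2.undistortPoints(np.array([[p]],float),K(s),np.array(s["dist"]))[0,0]
    d=s["R"].T@np.r_[u,1]; return -s["R"].T@s["t"],d/np.linalg.norm(d)
def onz(s,p,z):
    c,d=ray(s,p); return c+d*(z-c[2])/d[2]
def tri(a,p,b,q):
    c1,d1=ray(a,p);c2,d2=ray(b,q)
    k=np.linalg.lstsq(np.c_[d1,-d2],c2-c1,rcond=None)[0]
    A,B=c1+k[0]*d1,c2+k[1]*d2; return (A+B)/2,np.linalg.norm(A-B)
def proj(s,X):
    return cv2.projectPoints(np.array([X],float),cv2.Rodrigues(s["R"])[0],s["t"],K(s),np.array(s["dist"]))[0][0,0]
R={"red":((0,150,90),(6,255,255)),"orange":((8,140,120),(24,255,255)),"blue":((100,140,70),(125,255,255))}
def blob(s,c,near,r=22):
    m=cv2.inRange(cv2.cvtColor(s["color"],cv2.COLOR_RGB2HSV),*map(np.array,R[c]))
    w=np.zeros_like(m);cv2.circle(w,near,r,255,-1);m&=w
    cs=cv2.findContours(m,cv2.RETR_EXTERNAL,cv2.CHAIN_APPROX_NONE)[0]
    h=cv2.convexHull(max(cs,key=cv2.contourArea)); M=cv2.moments(h)
    return np.array([M["m10"]/M["m00"],M["m01"]/M["m00"]]),M["m00"],cv2.boundingRect(h)
E
python3 - <<'E'
from h import *
t,s=[np.load(f"pics/{n}0.npy",allow_pickle=True).item() for n in("top","side")]
P={}
for n,c,a,b,z in(("cap","red",(327,168),(250,190),.1),("mag","orange",(309,216),(286,221),.062),("park","orange",(357,271),(341,222),.026),("pad","blue",(238,221),(273,283),.008)):
    A,B=blob(t,c,a),blob(s,c,b); X,e=tri(t,A[0],s,B[0]); P[n]=onz(t,A[0],z)
    print(n,A,B,X.round(4),"gap",e.round(4),"top-plane",P[n].round(4),"side-plane",onz(s,B[0],z).round(4))
d=P["pad"]-P["park"];print("yaw of y axis",np.degrees(np.arctan2(d[1],d[0])),np.linalg.norm(d[:2]))
d=P["cap"]-P["mag"];print("x axis",np.degrees(np.arctan2(d[1],d[0])),np.linalg.norm(d[:2]))
a=cv2.resize(t["color"][100:300,200:400],(400,400),interpolation=cv2.INTER_CUBIC)
b=cv2.resize(s["color"][170:300,200:380],(400,289),interpolation=cv2.INTER_CUBIC)
im=np.zeros((400,800,3),np.uint8);im[:,:400]=a;im[:289,400:]=b
cv2.imwrite("pics/crop1.png",im[:,:,::-1])
E
```

```text
cap (array([326.91143654, 167.73082287]), 239.0, (318, 159, 19, 18)) (array([249.10447761, 188.86567164]), 67.0, (242, 186, 15, 7)) [ 0.6575 -0.1979  0.1014] gap 0.0014 top-plane [ 0.6572 -0.1981  0.1   ] side-plane [ 0.6592 -0.2011  0.1   ]
mag (array([308.03127793, 216.3100983 ]), 373.0, (297, 206, 23, 22)) (array([285.82352941, 219.84429066]), 144.5, (276, 215, 21, 10)) [ 0.5829 -0.1662  0.0596] gap 0.0013 top-plane [ 0.5819 -0.1662  0.062 ] side-plane [ 0.5827 -0.1619  0.062 ]
park (array([357.10159176, 270.98735955]), 356.0, (347, 260, 22, 23)) (array([341.2688172 , 219.14112903]), 124.0, (332, 215, 20, 9)) [ 0.4903 -0.252   0.0235] gap 0.0011 top-plane [ 0.4897 -0.2517  0.026 ] side-plane [ 0.4905 -0.2472  0.026 ]
pad (array([238.17045865, 222.33730589]), 461.5, (224, 209, 29, 28)) (array([274.26356589, 282.33756166]), 236.5, (262, 275, 26, 17)) [ 0.5799 -0.0404  0.0094] gap 0.0012 top-plane [ 0.5808 -0.0402  0.008 ] side-plane [ 0.5798 -0.0424  0.008 ]
yaw of y axis 66.69859810944352 0.23030646525848603
x axis -22.92917470831515 0.08178949278603626
```

View pics/crop1.png

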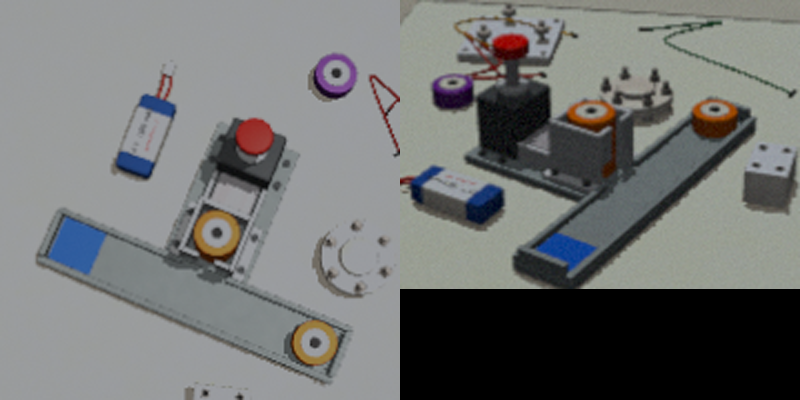

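The crop confirms it: the orange disc sits in the aluminium tube, the red cap is behind it, the pad is at the +y end (left) and the parked disc at the other end. Measured heights are 101, 60, 24 and 9 mm. The pad-to-parked distance is 230 mm and cap-to-magazine is 82 mm, both consistent with the description. Dispenser yaw is about -23.2° and its origin is at about (0.583, -0.1665). After a -3.7° tool turn, tool x = -u (dispenser x reversed) and tool y = v (dispenser y).

```bash
cat > w.py <<'E'
from bench import robot
import numpy as np
o=robot.get_obs();a=np.radians(-23.2);p=o["tool_pos"]-[.583,-.1665,0]
u,v=np.array([np.cos(a),np.sin(a)]),np.array([-np.sin(a),np.cos(a)])
print("t",round(o["time"],2),"disp xyz mm",(1000*np.r_[p[:2]@u,p[:2]@v,p[2]]).round(1),"rpy deg",np.degrees(o["ee_rot"]).round(1),"w",round(o["width"],3),"F",o["wrist_force"].round(1),"q",o["joint_positions"].round(2))
E
python3 -m crank '[[1,[-0.02,-0.015,0],[0,0,-3.7]],[1,[-0.033,-0.024,0],[0,0,0]],[1,[-0.033,-0.024,0],[0,0,0]],[1,[-0.033,-0.024,0],[0,0,0]],[1,[-0.033,-0.024,0],[0,0,0]],[1,[-0.033,-0.024,0],[0,0,0]],[1,[-0.033,-0.024,0],[0,0,0]],[1,[-0.033,-0.024,0],[0,0,0]]]'
python3 -m crank '[[1,[-0.033,-0.024,0],[0,0,0]],[1,[-0.033,-0.024,0],[0,0,0]],[1,[-0.033,-0.024,0],[0,0,0]],[1,[-0.033,-0.024,0],[0,0,0]],[1,[-0.033,-0.024,0],[0,0,0]],[1,[-0.033,-0.024,0],[0,0,0]],[1,[-0.033,-0.024,0],[0,0,0]],[1,[0,0,0],[0,0,0]]]'
python3 w.py
```

```text
time: 0.9
tool_pos: [0.4062, 0.2213, 0.2051]
ee_rot: [-3.141, -0.0, 2.737]
wrist_force: [1.1, -0.1, -0.1]
width: 0.0332
finger_force: 0.0
time: 1.7
tool_pos: [0.5533, -0.0265, 0.2038]
ee_rot: [-3.14, -0.001, 2.732]
wrist_force: [0.5, 0.5, -0.4]
width: 0.0004
finger_force: 0.0
t 1.7 disp xyz mm [-82.4 117.  203.8] rpy deg [-1.799e+02 -1.000e-01  1.565e+02] w 0.0 F [ 0.5  0.5 -0.4] q [-0.15  0.1   1.36 -0.    1.68 -1.31]
```

```bash
python3 -m crank '[[1,[-0.0325,-0.0235,0],[0,0,-0.3]],[1,[-0.0325,-0.0235,0],[0,0,0]],[1,[-0.0325,-0.0235,0],[0,0,0]],[1,[-0.0325,-0.0235,0],[0,0,0]],[1,[-0.0325,-0.0235,0],[0,0,0]],[1,[0,0,0.04],[0,0,0]],[1,[0,0,0.03],[0,0,0]],[1,[0,0,0],[0,0,0]]]'
python3 w.py
```

```text
time: 2.5
tool_pos: [0.6527, -0.192, 0.1281]
ee_rot: [3.141, -0.013, 2.743]
wrist_force: [0.2, -0.1, -0.9]
width: 0.0003
finger_force: 0.0
t 2.5 disp xyz mm [ 74.1   4.  128.1] rpy deg [180.   -0.8 157.1] w 0.0 F [ 0.2 -0.1 -0.9] q [-0.37  0.41  1.13  0.    1.62 -1.54]
```

```bash
python3 -m crank '[[1,[0,0,0],[0,0,0]],[1,[0,0,0],[0,0,0]]]'
python3 w.py; python3 - <<'E'
from bench import vision; import cv2,numpy as np
a=[vision.snapshot(n)["color"] for n in("top","side")]
im=np.hstack([cv2.resize(a[0][100:300,200:400],(400,400)),cv2.resize(a[1][120:300,200:380],(400,400))])
cv2.imwrite("pics/c2.png",im[:,:,::-1])
E
```

```text
time: 2.7
tool_pos: [0.6572, -0.1936, 0.1383]
ee_rot: [3.141, 0.004, 2.743]
wrist_force: [0.2, 0.3, -0.1]
width: 0.0006
finger_force: 0.0
t 2.7 disp xyz mm [ 78.8   4.3 138.3] rpy deg [180.    0.2 157.2] w 0.001 F [ 0.2  0.3 -0.1] q [-0.37  0.41  1.12  0.    1.62 -1.54]
```

View pics/c2.png

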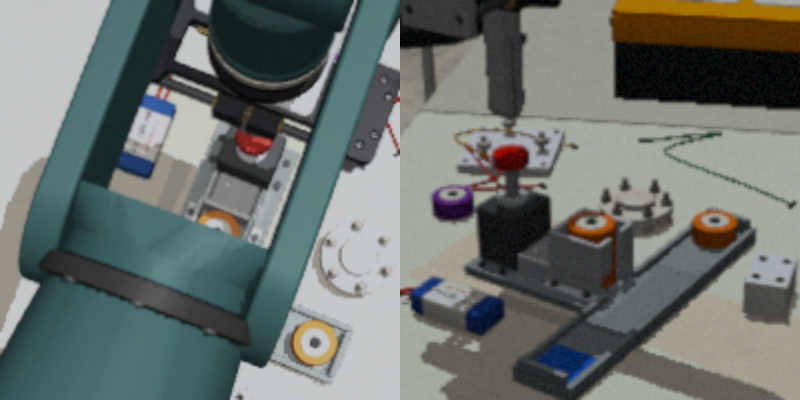

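The left half of the picture shows the fingers over the red cap at about (250,140). The right half shows them above the cap at (510,150) with clearance. I'll centre by -4 mm along tool y and press gradually.

```bash
python3 -m crank '[[1,[-0.001,-0.004,0.012],[0,0,0]],[1,[0,0,0.012],[0,0,0]],[1,[0,0,0.006],[0,0,0]],[1,[0,0,0.006],[0,0,0]],[1,[0,0,0.005],[0,0,0]],[1,[0,0,0.005],[0,0,0]],[1,[0,0,0.004],[0,0,0]],[1,[0,0,0],[0,0,0]]]'
python3 w.py
```

```text
time: 3.6
tool_pos: [0.6549, -0.198, 0.0869]
ee_rot: [-3.141, -0.0, 2.742]
wrist_force: [-3.0, 0.5, 7.1]
width: 0.0006
finger_force: 3.4
t 3.6 disp xyz mm [78.5 -0.7 86.9] rpy deg [-180.    -0.   157.1] w 0.001 F [-3.   0.5  7.1] q [-0.38  0.43  1.19 -0.    1.53 -1.55]
```

```bash
python3 -m crank '[[1,[0,0,0.004],[0,0,0]],[1,[0,0,0.003],[0,0,0]],[1,[0,0,0.002],[0,0,0]],[1,[0,0,0],[0,0,0]]]'
python3 w.py
```

```text
time: 4.0
tool_pos: [0.6549, -0.198, 0.0793]
ee_rot: [-3.141, 0.0, 2.743]
wrist_force: [-5.9, 0.5, 10.8]
width: 0.0003
finger_force: 5.3
t 4.0 disp xyz mm [78.5 -0.6 79.3] rpy deg [-180.     0.   157.1] w 0.0 F [-5.9  0.5 10.8] q [-0.38  0.43  1.2  -0.    1.51 -1.55]
```

```bash
python3 -m crank '[[1,[0,0,0.001],[0,0,0]],[1,[0,0,0.001],[0,0,0]],[1,[0,0,0],[0,0,0]]]'
python3 w.py
python3 -m crank '[[1,[0,0,-0.006],[0,0,0]],[1,[0,0,-0.008],[0,0,0]],[1,[0,0,-0.008],[0,0,0]],[1,[0,0,-0.01],[0,0,0]],[1,[0,0,-0.03],[0,0,0]],[1,[0,0,-0.03],[0,0,0]],[1,[0.03,0,-0.03],[0,0,0]],[1,[0,0,0],[0,0,0]]]'
python3 w.py
```

```text
time: 4.3
tool_pos: [0.6549, -0.198, 0.0792]
ee_rot: [-3.141, 0.001, 2.743]
wrist_force: [-8.0, 1.6, 15.3]
width: 0.0
finger_force: 8.0
t 4.3 disp xyz mm [78.5 -0.6 79.2] rpy deg [-1.800e+02  1.000e-01  1.571e+02] w 0.0 F [-8.   1.6 15.3] q [-0.38  0.43  1.2  -0.    1.51 -1.55]
time: 5.1
tool_pos: [0.6289, -0.1862, 0.2029]
ee_rot: [3.141, 0.009, 2.743]
wrist_force: [0.9, -0.4, 0.6]
width: 0.0004
finger_force: 0.0
t 5.1 disp xyz mm [ 49.9  -0.  202.9] rpy deg [180.    0.5 157.2] w 0.0 F [ 0.9 -0.4  0.6] q [-0.37  0.32  1.1   0.    1.71 -1.55]
```

```bash
python3 -m crank '[[1,[0.034,-0.023,0],[0,0,0]],[1,[0.034,-0.023,0],[0,0,0]],[1,[0.034,-0.024,0],[0,0,0]],[1,[0,0,0],[0,0,0]],[1,[0,0,0],[0,0,0]]]'
python3 w.py; python3 - <<'E'
from bench import vision; import cv2,numpy as np
from h import *
t,s=vision.snapshot("top"),vision.snapshot("side")
a=np.radians(-23.2);O=np.array([.583,-.1665,0])
X=O+[-.052*np.cos(a),-.052*np.sin(a),.026]
for n,c in(("top",t),("side",s)):
  g=proj(c,X);b=blob(c,"orange",tuple(int(i) for i in g),14);P=onz(c,b[0],.026 if n=="top" else .0235)-O
  print(n,g,b,(1000*np.array([P[0]*np.cos(a)+P[1]*np.sin(a),-P[0]*np.sin(a)+P[1]*np.cos(a)])).round(1))
im=np.hstack([cv2.resize(t["color"][100:300,200:400],(400,400)),cv2.resize(s["color"][120:300,200:380],(400,400))])
cv2.imwrite("pics/c3.png",im[:,:,::-1])
E
```

```text
time: 5.6
tool_pos: [0.5065, -0.2113, 0.1956]
ee_rot: [3.141, -0.0, 2.742]
wrist_force: [0.1, -0.8, -0.3]
width: 0.0005
finger_force: 0.0
t 5.6 disp xyz mm [-52.7 -71.3 195.6] rpy deg [180.   -0.  157.1] w 0.001 F [ 0.1 -0.8 -0.3] q [-0.5   0.09  1.39  0.    1.66 -1.67]
top [296.53624893 245.81795148] (array([303.55555556, 253.22222222]), 1.5, (303, 252, 2, 3)) [-59.3 -16.4]
side [310.48800563 243.69945238] (array([309.51214772, 244.88532556]), 171.5, (299, 240, 22, 11)) [-50.5   0.9]
```

View pics/c3.png

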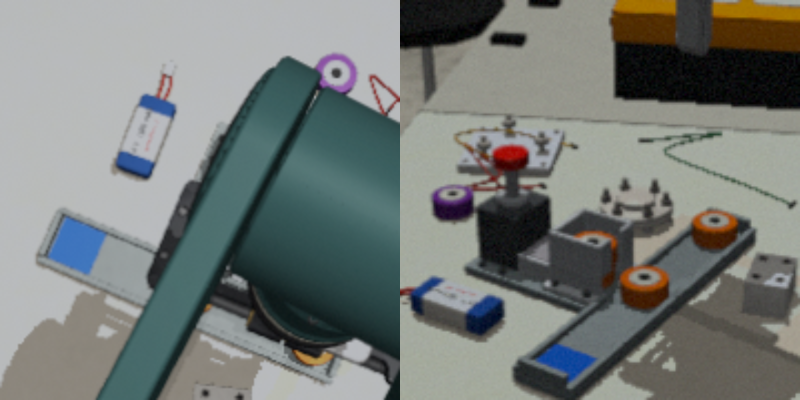

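The side half of the picture shows the ejected disc lying in the channel at crop (645,285), measured at dispenser (-50, +1) mm. The plunger is back up at (510,155) and the parked disc is untouched at (715,228). I'll descend behind the disc at y ≈ -55.

```bash
python3 -m crank '[[1,[0,0.016,0.02],[0,0,0]],[1,[0,0,0.03],[0,0,0]],[1,[0,0,0.03],[0,0,0]],[1,[0,0,0.03],[0,0,0]],[1,[0,0,0.03],[0,0,0]],[1,[0,0,0],[0,0,0]],[1,[0,0,0],[0,0,0]]]'
python3 w.py
```

```text
time: 6.4
tool_pos: [0.5137, -0.1961, 0.0562]
ee_rot: [3.141, -0.001, 2.743]
wrist_force: [0.2, 0.8, 1.3]
width: 0.0006
finger_force: 0.0
t 6.4 disp xyz mm [-52.1 -54.5  56.2] rpy deg [ 1.800e+02 -1.000e-01  1.572e+02] w 0.001 F [0.2 0.8 1.3] q [-0.47  0.16  1.59  0.    1.39 -1.64]
```

```bash
python3 -m crank '[[1,[0,0,0.02],[0,0,0]],[1,[0,0,0.014],[0,0,0]],[1,[0,0,0.006],[0,0,0]],[1,[0,0,0],[0,0,0]],[1,[0,0,0],[0,0,0]]]'
python3 w.py
```

```text
time: 6.9
tool_pos: [0.5134, -0.1967, 0.0173]
ee_rot: [3.142, 0.001, 2.743]
wrist_force: [-0.2, 0.4, 0.7]
width: 0.0003
finger_force: 0.0
t 6.9 disp xyz mm [-52.1 -55.1  17.3] rpy deg [1.800e+02 1.000e-01 1.571e+02] w 0.0 F [-0.2  0.4  0.7] q [-0.47  0.2   1.63  0.    1.31 -1.64]
```

```bash
python3 -m crank '[[1,[0,0.008,0.002],[0,0,0]],[1,[0,0.008,0],[0,0,0]],[1,[0,0.008,0],[0,0,0]],[1,[0,0.007,0],[0,0,0]],[1,[0,0.007,0],[0,0,0]],[1,[0,0.007,0],[0,0,0]],[1,[0,0.007,0],[0,0,0]],[1,[0,0.007,0],[0,0,0]]]'
python3 w.py
python3 -m crank '[[1,[0,0.007,0],[0,0,0]],[1,[0,0.007,0],[0,0,0]],[1,[0,0.007,0],[0,0,0]],[1,[0,0.007,0],[0,0,0]],[1,[0,0.006,0],[0,0,0]],[1,[0,0.005,0],[0,0,0]],[1,[0,0,0],[0,0,0]],[1,[0,0,0],[0,0,0]]]'
cat > d.py <<'E'
from bench import vision
from h import *
s=vision.snapshot("side");a=np.radians(-23.2);O=np.array([.583,-.1665,0])
m=cv2.inRange(cv2.cvtColor(s["color"],cv2.COLOR_RGB2HSV),*map(np.array,R["orange"]))
m[:200]=0;m[305:]=0;m[:,:240]=0;m[:,365:]=0
for c in cv2.findContours(m,0,1)[0]:
    if cv2.contourArea(c)<30: continue
    M=cv2.moments(cv2.convexHull(c));p=[M["m10"]/M["m00"],M["m01"]/M["m00"]];P=onz(s,p,.0235)-O
    print(np.round(p),"area",M["m00"],"disp mm",(1000*np.array([P[0]*np.cos(a)+P[1]*np.sin(a),-P[0]*np.sin(a)+P[1]*np.cos(a)])).round(1))
import sys
cv2.imwrite(sys.argv[1],cv2.resize(s["color"][140:320,180:400],(660,540))[:,:,::-1])
E
python3 w.py; python3 d.py pics/c4.png
```

```text
time: 7.7
tool_pos: [0.536, -0.1416, 0.0146]
ee_rot: [-3.142, 0.0, 2.743]
wrist_force: [-0.0, -1.2, 0.7]
width: 0.0006
finger_force: 0.5
t 7.7 disp xyz mm [-53.    4.4  14.6] rpy deg [-180.     0.   157.1] w 0.001 F [-0.  -1.2  0.7] q [-0.36  0.21  1.62 -0.    1.31 -1.53]
time: 8.5
tool_pos: [0.5509, -0.1058, 0.0142]
ee_rot: [3.141, -0.0, 2.743]
wrist_force: [0.1, -0.1, -0.6]
width: 0.0004
finger_force: 0.0
t 8.5 disp xyz mm [-53.4  43.1  14.2] rpy deg [180.   -0.  157.2] w 0.0 F [ 0.1 -0.1 -0.6] q [-0.29  0.23  1.6   0.    1.31 -1.46]
[341. 219.] area 132.5 disp mm [ -51.4 -113.7]
```

View pics/c4.png

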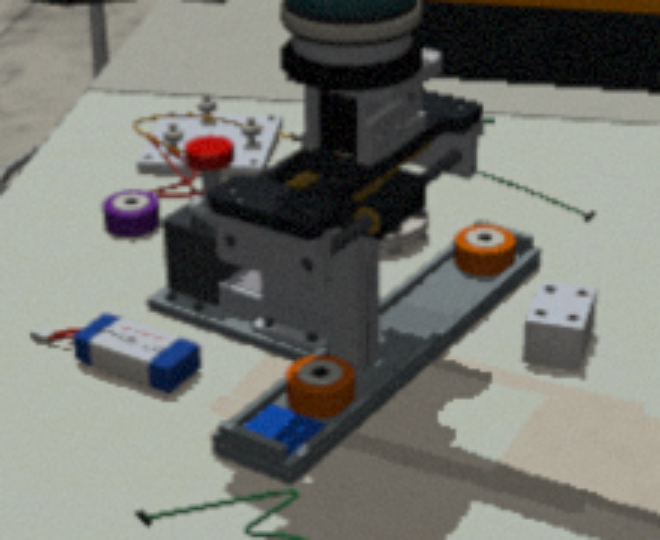

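The disc is being pushed along the channel. It is at crop (321,385), just short of the pad at (283,428), and the parked disc and bystanders are unmoved. I'll continue, with the colour threshold relaxed for shade.

```bash
sed -i 's/(8,140,120)/(6,130,70)/' h.py; python3 d.py pics/x.png
python3 -m crank '[[1,[0,0.005,0],[0,0,0]],[1,[0,0.006,0],[0,0,0]],[1,[0,0.006,0],[0,0,0]],[1,[0,0.006,0],[0,0,0]],[1,[0,0.004,0],[0,0,0]],[1,[0,0.003,0],[0,0,0]],[1,[0,0,0],[0,0,0]],[1,[0,0,0],[0,0,0]]]'
python3 w.py; python3 d.py pics/x.png
```

```text
[286. 268.] area 349.0 disp mm [-56.9  84.5]
[341. 222.] area 234.5 disp mm [ -57.4 -103.2]
time: 9.4
tool_pos: [0.5627, -0.0784, 0.0145]
ee_rot: [3.142, 0.0, 2.743]
wrist_force: [0.1, 0.3, 0.3]
width: 0.0
finger_force: 0.0
t 9.4 disp xyz mm [-53.4  73.   14.5] rpy deg [180.    0.  157.2] w 0.0 F [0.1 0.3 0.3] q [-0.24  0.24  1.59  0.    1.32 -1.41]
[276. 276.] area 353.0 disp mm [-56.6 113.3]
[341. 223.] area 242.5 disp mm [ -58.  -102.8]
```

The relaxed mask includes the disc's side, which biases the reading by about +10 mm (the parked disc reads -103 instead of -115). So the disc is at y ≈ 104–105, which matches finger 73 + 12.5 + 20. It needs about 10 mm more.

```bash
python3 -m crank '[[1,[0,0.004,0],[0,0,0]],[1,[0,0.003,0],[0,0,0]],[1,[0,0.003,0],[0,0,0]],[1,[0,0,0],[0,0,0]]]'
python3 w.py
python3 -m crank '[[1,[0,-0.008,0],[0,0,0]],[1,[0,-0.012,0],[0,0,0]],[1,[0,0,-0.04],[0,0,0]],[1,[0,0,-0.04],[0,0,0]],[1,[0,0,-0.04],[0,0,0]],[1,[0,0,-0.04],[0,0,0]],[1,[0.04,0.02,-0.02],[0,0,0]],[1,[0.04,0.02,0],[0,0,0]]]'
python3 -m crank '[[1,[0.03,0.04,0],[0,0,0]],[1,[0.03,0.04,0],[0,0,0]],[1,[0.03,0.04,0],[0,0,0]],[1,[0.03,0.04,0],[0,0,0]],[1,[0.03,0.04,0],[0,0,0]],[1,[0,0.04,0],[0,0,0]],[1,[0,0.04,0],[0,0,0]],[1,[0,0,0],[0,0,0]]]'
python3 w.py; python3 - <<'E'
from bench import vision
from h import *
t,s=vision.snapshot("top"),vision.snapshot("side")
O=np.array([.583,-.1665,0]);a=np.radians(-23.2);M=np.array([[np.cos(a),np.sin(a)],[-np.sin(a),np.cos(a)]])
for n,y in(("disc",.115),("park",-.115)):
    X=O+np.r_[M.T@[-.052,y],.026]
    A=blob(t,"orange",tuple(int(i) for i in proj(t,X)));B=blob(s,"orange",tuple(int(i) for i in proj(s,X)))
    P,e=tri(t,A[0],s,B[0]);Q=onz(t,A[0],.024)
    print(n,A[0],A[1],B[0],"z",P[2].round(4),"gap",e.round(4),Q.round(4),"disp mm",(1000*M@(Q-O)[:2]).round(1))
im=np.hstack([cv2.resize(t["color"][100:300,200:400],(400,400)),cv2.resize(s["color"][130:310,200:380],(400,400))])
cv2.imwrite("pics/c5.png",im[:,:,::-1])
E
```

```text
time: 9.85
tool_pos: [0.5667, -0.0688, 0.0145]
ee_rot: [3.141, 0.0, 2.743]
wrist_force: [-0.2, 0.1, 0.2]
width: 0.0006
finger_force: 0.0
t 9.85 disp xyz mm [-53.5  83.3  14.5] rpy deg [180.    0.  157.2] w 0.001 F [-0.2  0.1  0.2] q [-0.22  0.25  1.58  0.    1.32 -1.39]
time: 10.65
tool_pos: [0.502, -0.021, 0.1989]
ee_rot: [3.14, 0.008, 2.739]
wrist_force: [-0.6, 0.8, 0.7]
width: 0.0008
finger_force: 0.0
time: 11.45
tool_pos: [0.4717, 0.299, 0.193]
ee_rot: [-3.141, -0.001, 2.746]
wrist_force: [0.3, -0.4, -0.3]
width: 0.0006
finger_force: 0.0
t 11.45 disp xyz mm [-285.7  384.1  193. ] rpy deg [-1.800e+02 -1.000e-01  1.573e+02] w 0.001 F [ 0.3 -0.4 -0.3] q [ 0.46  0.11  1.37  0.    1.66 -0.71]Traceback (most recent call last):
  File "<stdin>", line 7, in <module>
  File "h.py", line 19, in blob
    h=cv2.convexHull(max(cs,key=cv2.contourArea)); M=cv2.moments(h)
                     ~~~^^^^^^^^^^^^^^^^^^^^^^^^
ValueError: max() iterable argument is empty
```

One camera is probably blocked by the arm at its new place. I'll measure each view separately and take the picture.

```bash
cat > f.py <<'E'
from bench import vision
from h import *
t,s=vision.snapshot("top"),vision.snapshot("side")
im=np.hstack([cv2.resize(t["color"][100:300,200:400],(400,400)),cv2.resize(s["color"][130:310,200:380],(400,400))])
cv2.imwrite("pics/c5.png",im[:,:,::-1])
O=np.array([.583,-.1665,0]);a=np.radians(-23.2);M=np.array([[np.cos(a),np.sin(a)],[-np.sin(a),np.cos(a)]])
for n,y in(("disc",.115),("park",-.115)):
  X=O+np.r_[M.T@[-.052,y],.026]
  for m,c in(("top",t),("side",s)):
    try: A=blob(c,"orange",tuple(int(i) for i in proj(c,X)))
    except ValueError: print(n,m,"hidden");continue
    Q=onz(c,A[0],.024 if m=="top" else .017);print(n,m,A[0].round(1),A[1],"disp mm",(1000*M@(Q-O)[:2]).round(1))
E
python3 f.py
```

```text
disc top [237.2 221.7] 358.0 disp mm [-52.9 114.7]
disc side hidden
park top [356.9 271. ] 374.5 disp mm [ -52.3 -115. ]
park side [346.  216.3] 1.5 disp mm [ -47.5 -140.8]
```

View pics/c5.png

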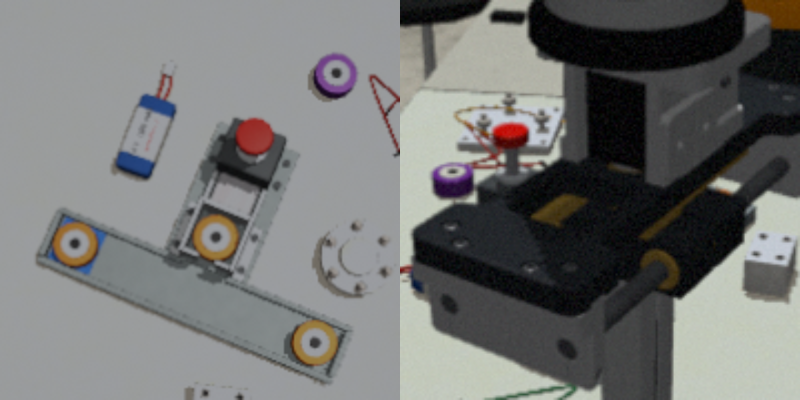

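In the top half the disc sits on the pad at crop (75,243), measured at y = 114.7 mm against the pad's 115. The parked disc measures -115.0, and the bystanders, plunger and magazine disc look unchanged. The robot is clear of everything.

```bash
python3 -c "
from bench import robot
print(robot.close_job())"
```

```text
the job is handed in; nothing more can be done
None
```

The job is handed in: one disc was dispensed and pushed onto the blue pad, its centre about 1 mm from the pad's centre by the top camera, with the plunger up and the parked disc and bystanders where they were; no verdict was returned.

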